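Clamp the plaster mould

ROBOT

A 6-joint arm with a two-finger parallel gripper is mounted at the origin on the work surface. World frame = base frame: x ahead of the robot, y to its left, z up, the work surface at z = 0. Lengths are in m, angles in rad, forces in N, time in s.
With the tool pointing down it reaches from about 0.35 to 0.975 m from the base axis. Payload 4.9 kg.
Tool frame: the origin (TCP) lies midway between the tips of the shut fingers; the grasp point (between the pads) lies ctrl.tcp_to_grasp behind it (ctrl.tcp_to_grasp is the distance from the TCP to the grasp point, in m); z points along the fingers, y is the direction in which the jaws open and shut (so a half turn about z gives the same grasp; the last joint's range is limited). The gripper opens to 85 mm and grips with 20 to 120 N. Pads are 22 mm wide; open, the fingers measure 114 mm over their backs; the gripper's body (76 mm by 85 mm) begins 54 mm behind the grasp point. The pads swing forward as they close: fully open they stand 13 mm farther back than shut.
Start: joints at [-1.353, 0.053, 1.613, -0, 1.476, -0.119], TCP at [0.207, -0.59, 0.231] pointing down, gripper open.
Joint ranges: [-3.01, 3.01], [-1.01, 2.22], [0.06, 2.58], [-1.02, 4.17], [0.09, 2.62], [-3.14, 3.14]. Speed limits (rad/s): [2.57, 2.57, 3.14, 3.14, 3.14, 3.14].

INTERFACE

Orientations are given as a rotation vector (axis times angle).
In Python, from station import ctrl, get_image, calibration, finish_job, models gives the robot as it stands.
- The arm moves only by the shell command python3 -m creep 'ROWS' [FORCE]. ROWS is JSON, a list of rows, each a list of 7 numbers: the opening, from 0 (shut) to 1 (fully open), then the shift along the tool's x, y, z in m, then the turn, a rotation vector about the tool's x, y, z in degrees. A call has 1 to 20 rows; each row shifts and turns the commanded pose from where the row before left it, along the tool's axes as they then stand; what a row does not reach is not made up. A row lasts 1/10 s, in which the tool goes at most 50 mm and 8.59 degrees, less where a joint would pass 70% of its speed; a pose out of reach is approached as far as the arm can. A call with a gripper value outside its range is refused whole. The fingers move at their own pace and stop on an object; FORCE is the grip in N (left out, the last holds). Time passes only in rows, so rows that do not move let the fingers close. It gives the time, the measured TCP pose, the force and the opening at its end, in the units of the state.
- ctrl.get_obs(): the state, without advancing time (a new reading comes with each control period).
- get_image(name): name is "scene" or "top" or "wrist"; returns the picture (480x640x3 uint8, red, green, blue); there is no depth.
- calibration(name): a dict with "mtx" (3x3 intrinsics, pixels), "R" (3x3) and "t" (3): a world point X has camera coordinates R X + t. Camera axes: x right, y down, z forward; pixel columns grow to the right and rows downward; lengths in m; the calibration is good to about 2 mm. A picture is of the moment at which its call begins: read the wrist's pose just before it. calibration takes no time and is no camera call; for the wrist camera it gives the pose at the moment of the call.
- finish_job(): hands the job in, once; it reports no verdict.
Trained networks look in the newest picture that a camera, given by its name, has taken for a name from the list of things; names that differ only in an ending like _2 or _b are one class to them, and where a whole thing is asked for, a point or a joint stands for the part that bears it (a point fixed in the world has none). Each returns a list of dicts, best first, with "conf" (0 to 1); they miss things now and then, are a little off and sometimes report something else, mostly with a low value. They report only what shows in the picture. A call takes as long as a camera call.
- models.search_frame(camera, name): "extent" ([left, top, right, bottom] in pixels, round what is visible of it).
The state is a dict: "t": time; "q": joint angles; "dq": joint speeds; "effort": joint torques, N m; "tool_pos": TCP position; "tool_rot": TCP orientation; "contact_force": force on the tool from outside, world axes, zero at the start; "wrist_torque": the same for the moment, N m; "opening": finger opening in m.
Only numpy, scipy, OpenCV 4.12 (cv2) and the standard library are available. Lean on these libraries where they do the work, as an engineer would, in place of code of your own. Each camera call takes 0.05 s, during which the arm holds its last target. There are 200 camera calls.

TASK

Clamp the two-part plaster mould shut: with the outside of a finger push the steel clamp strap round over the mould until it meets its stop pin, and only then push the cam lever on it all the way down so that its foot grips the mould, and move clear. Pick nothing up, and do not shift the mould's upper half or the things around the clamp.

Things in the scene. Friction and masses are not known exactly. Their poses are not given: they have to be found in the camera images.
- fixture: plywood board 270 x 260 x 18 mm, fixed to the table; origin under its centre at table height, x along the closed strap. On it: the lower plaster mould half 90 x 90 mm at the centre (top 55 mm above the table); the strap's pivot post at x -80 mm; the strap's 12 mm round stop pin at x 62, y -18.5 mm, its top 115 mm above the table. The strap opens to +y
- cover: upper plaster mould half, loose, 90 x 90 x 32 mm, resting on the lower half; origin under its centre, its top is 87 mm above the table
- strap (a joint): flat steel clamp strap, 24 mm wide, 10 mm thick, reaching 180 mm from its upright pivot, its underside 98 mm and its top 108 mm above the table. Joint: rad; 0 = lying over the mould at its stop (strap along the fixture's +x), growing as it is swung anticlockwise (from above) away from the mould. Stiff enough to stay where it is left: about 1 N at the end moves it
- strap_pivot (a point): on the strap's pivot axis, at the strap's mid-thickness (103 mm above the table)
- strap_end (a point): on the strap's centre line and mid-thickness, 165 mm from the pivot axis, 15 mm short of the free end, beyond the mould's edge: a good place to push it by its side
- lever (a joint): cam lever, dark steel bar 100 x 18 x 8 mm, hinged on top of the strap 80 mm from its pivot; swings in the strap's upright plane, leaning from its hinge back towards the strap's pivot. Joint: rad; 0 = bar 1.222 rad above level, growing as it is pushed down; 1.2 = fully down, nearly level, at its end stop. Stays where left; 3 N square to the bar near its tip moves it, up to 6 N as the foot grips
- lever_hinge (a point): on the lever's hinge axis, on its centre line, 124 mm above the table
- lever_tip (a point): end of the lever's bar, centre of its section, 100 mm from the hinge
- foot: round rubber clamp foot 26 mm across under the strap, 80 mm from its pivot; the lever drives it down by 5 mm per rad, so that it grips the upper mould half when the strap is over it and the lever is fully down; origin at the centre of its underside
- cup: unglazed clay cup, 64 mm wide, 65 mm tall, standing on the fixture board on the side away from the open strap; origin under its centre
- rib: flat wooden rib 85 x 45 x 7 mm lying on the fixture board, on the strap's open side; origin under its centre
- slip_jar: dark slip jar 72 mm wide, 75 mm tall, with two brushes standing in it up to 155 mm; origin under its centre
- bowl: steel bowl 130 mm wide, 55 mm tall; origin under its centre
- brush: brush lying on the table; origin under it
- modelling_tool: small dark wooden modelling tool, 140 mm long, 8 mm thick, lying on the table; origin under its handle
- spatula_knife: potter's knife, 175 mm long, 10 mm thick, lying on the table; origin under its middle

How it is judged:
By the outcome, as a careful person would: the job done as asked, in the order asked, and still so for the second after the job is handed in, with the robot touching nothing.
It also fails if it takes over 48 s, if anything falls off the work surface, if the arm or the gripper's body presses on something with over 40 N, if the wrist force passes 120 N, or if a joint passes its speed limit or range.

## Working session

There is one attempt and no reset: what is moved stays moved. The work goes in short steps, Python scripts to look and compute and a shell command to move; the robot and the scene stay as the last step left them, time stands still between calls to the robot, and variables do not carry over. Pictures are saved under pics/ and viewed, about 8 in all and at most 12, crops included, and the job is handed in when it is done.

```bash
mkdir -p pics; ls
python3 - <<'E'
from station import ctrl,get_image,calibration,models
import cv2,numpy as np
for c in ("scene","top"):
    im=get_image(c); cv2.imwrite(f"pics/{c}0.png",im[:,:,::-1])
    for n in ("fixture","cover","strap","lever","cup","slip_jar","bowl","rib"):
        r=models.search_frame(c,n)
        print(c,n,[(np.round(d['extent']).tolist(),round(d['conf'],2)) for d in r[:2]])
    k=calibration(c); print(np.round(k['mtx'],1).tolist(),np.round(k['R'],3).tolist(),np.round(k['t'],3).tolist())
o=ctrl.get_obs(); print(o, ctrl.tcp_to_grasp)
E
```

```text
pics
scene fixture [([217.0, 213.0, 355.0, 338.0], 0.89)]
scene cover [([267.0, 252.0, 309.0, 288.0], 0.61)]
scene strap [([297.0, 214.0, 344.0, 285.0], 0.91)]
scene lever [([303.0, 211.0, 325.0, 255.0], 0.75)]
scene cup [([256.0, 236.0, 276.0, 263.0], 0.73)]
scene slip_jar [([494.0, 309.0, 535.0, 376.0], 0.68)]
scene bowl [([498.0, 270.0, 551.0, 308.0], 0.93), ([495.0, 311.0, 531.0, 377.0], 0.67)]
scene rib [([299.0, 282.0, 332.0, 304.0], 0.98)]
[[514.2, 0.0, 327.6], [0.0, 514.2, 244.5], [0.0, 0.0, 1.0]] [[-0.431, 0.902, 0.011], [0.528, 0.262, -0.808], [-0.732, -0.342, -0.59]] [0.252, -0.144, 1.74]
top fixture [([307.0, 199.0, 409.0, 296.0], 0.61)]
top cover [([347.0, 226.0, 377.0, 262.0], 0.69)]
top strap [([307.0, 235.0, 367.0, 272.0], 0.8), ([379.0, 251.0, 399.0, 270.0], 0.63)]
top lever [([328.0, 235.0, 340.0, 257.0], 0.59), ([335.0, 252.0, 351.0, 263.0], 0.56)]
top cup [([380.0, 250.0, 403.0, 270.0], 0.78), ([163.0, 230.0, 192.0, 255.0], 0.72)]
top slip_jar [([308.0, 236.0, 363.0, 271.0], 0.66), ([163.0, 234.0, 189.0, 258.0], 0.61)]
top bowl [([155.0, 293.0, 196.0, 336.0], 0.77
[... 163 characters left out ...]
4, 0.018, -0.993]] [-0.022, 0.556, 1.531]
{'t': 0.9, 'q': array([-1.35299453e+00,  5.26827534e-02,  1.61290130e+00,  1.96584396e-05,
        1.47601772e+00, -1.19003987e-01]), 'dq': array([ 0.00156529, -0.00051282,  0.00063897,  0.00159043,  0.00176692,
       -0.00144569]), 'effort': array([-4.08399419e-04, -3.93680727e+01, -3.70471716e+01, -1.06302996e-04,
        4.40139193e-04, -1.43057594e-05]), 'tool_pos': array([ 0.2065444 , -0.58986019,  0.2313135 ]), 'tool_rot': array([-3.09714133e+00, -5.26551650e-01, -2.99953707e-05]), 'contact_force': array([0.052358  , 0.07670062, 0.05981205]), 'wrist_torque': array([ 0.02003104, -0.04800298, -0.05620116]), 'opening': 0.08537801777722187} 0.0187
```

Run:
```python
import cv2,numpy as np
a=cv2.imread("pics/scene0.png")[200:350,200:370]; b=cv2.imread("pics/top0.png")[180:310,290:430]
cv2.imwrite("pics/s1.png",cv2.resize(a,None,fx=4,fy=4,interpolation=cv2.INTER_CUBIC)[:600])
cv2.imwrite("pics/t1.png",cv2.resize(b,None,fx=4.5,fy=4.5,interpolation=cv2.INTER_CUBIC)[:600])
```

```text
(no output)
```

View pics/s1.png

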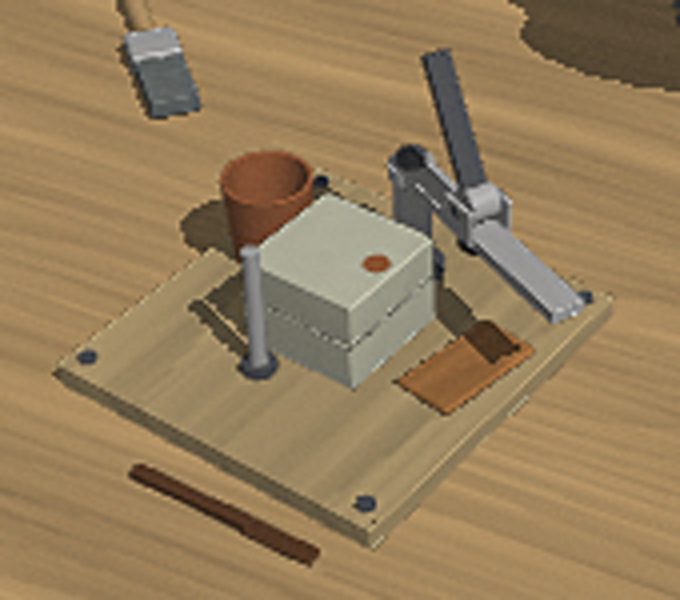

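View pics/t1.png

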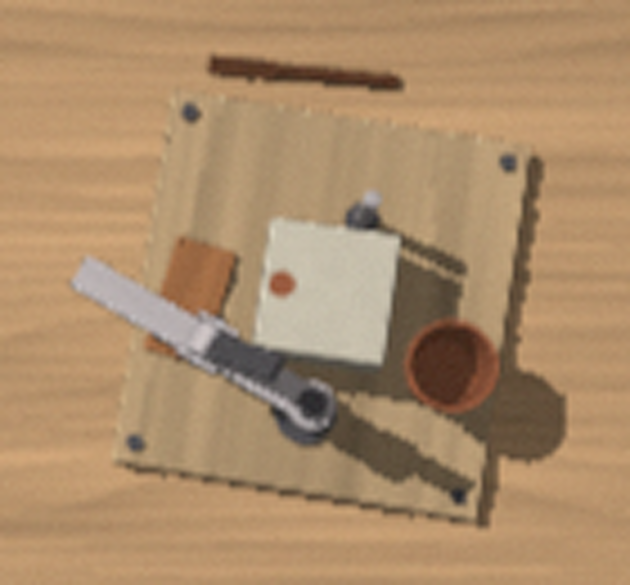

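View pics/top0.png

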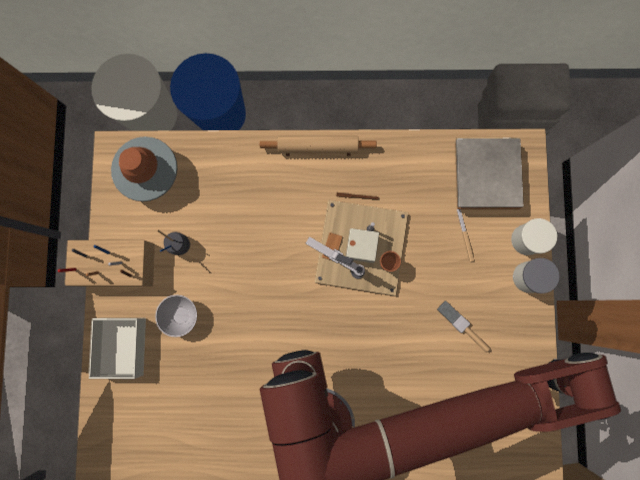

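```bash
cat > fit.py <<'E'
import numpy as np
from station import calibration
from scipy.optimize import least_squares
K={c:calibration(c) for c in("scene","top")}
def proj(c,X):
    k=K[c]; p=k["mtx"]@(k["R"]@np.array(X)+k["t"]); return p[:2]/p[2]
def F(p,loc): # fixture->world
    c,s=np.cos(p[2]),np.sin(p[2]); return np.array([p[0]+c*loc[0]-s*loc[1],p[1]+s*loc[0]+c*loc[1],loc[2]])
def S(p,r,z,w=0): # strap coords
    a=p[3]; return F(p,[-.08+r*np.cos(a)-w*np.sin(a), r*np.sin(a)+w*np.cos(a), z])
def tip(p): 
    e=1.222-p[4]; return S(p,.08-.1*np.cos(e),.124+.1*np.sin(e))
E
cat > f1.py <<'E'
from fit import *
u=lambda x,y:np.array([290+x/4.5,180+y/4.5]); v=lambda x,y:np.array([200+x/4,200+y/4])
def res(p):
    q=p; L=[]
    def a(c,X,m): L.append(proj(c,X)-m)
    for (x,y),m in zip([(.045,.045),(.045,-.045),(-.045,-.045),(-.045,.045)],[(275,220),(400,237),(383,362),(257,342)]): a("top",F(p,[x,y,.087]),u(*m))
    for (x,y),m in zip([(-.045,-.045),(-.045,.045),(.045,.045),(.045,-.045)],[(330,195),(435,238),(348,312),(258,265)]): a("scene",F(p,[x,y,.087]),v(*m))
    a("top",F(p,[.062,-.0185,.115]),u(372,198)); a("scene",F(p,[.062,-.0185,.115]),v(250,250))
    for (x,y),m in zip([(.135,.13),(.135,-.13),(-.135,-.13),(-.135,.13)],[(178,95),(535,150),(483,515),(118,460)]): a("top",F(p,[x,y,.018]),u(*m))
    for w,m in ((.012,(72,282)),(-.012,(90,257))): a("top",S(p,.18,.108,w),u(*m))
    for w,m in ((.012,(555,318)),(-.012,(580,300))): a("scene",S(p,.18,.108,w),v(*m))
    a("scene",tip(p),v(437,55)); 
    return np.ravel(L)
r=least_squares(res,[.55,-.08,-.15,1.1,0.],loss="soft_l1")
print(np.round(r.x,4)); print(np.round(res(r.x).reshape(-1,2),1).tolist())
p=r.x
for n,X in dict(pivot=S(p,0,.103),end=S(p,.165,.103),tip=tip(p),pin=F(p,[.062,-.0185,.115])).items(): print(n,np.round(X,4))
pc=p.copy();pc[3]=0;print("closed end",S(pc,.165,.103),"hinge",S(pc,.08,.124),"tip",tip(pc)); np.save("p.npy",p)
E
python3 f1.py
```

```text
[ 0.5548 -0.1403 -0.1527  1.1928  0.0908]
[[-0.7, -1.3], [0.7, -0.6], [0.3, 0.6], [-1.1, 0.5], [-1.4, -2.5], [-0.5, -1.5], [-0.1, -1.9], [-5.3, -3.0], [-0.1, -0.2], [-0.3, -0.9], [-1.8, -1.5], [-1.1, -1.7], [-1.1, 0.7], [-1.5, 0.2], [-0.4, 0.2], [-0.3, -1.0], [6.4, -5.9], [-7.9, 2.0], [0.1, -1.8]]
pivot [ 0.4758 -0.1281  0.103 ]
end [0.5593 0.0142 0.103 ]
tip [ 0.4947 -0.0958  0.2145]
pin [ 0.6133 -0.168   0.115 ]
closed end [ 0.63886077 -0.1532254   0.103     ] hinge [ 0.55484926 -0.1403      0.124     ] tip [ 0.51278987 -0.13382905  0.21449384]
```

```bash
sed -i 's/((.012,(555,318)),(-.012,(580,300)))/((-.012,(555,318)),(.012,(580,300)))/' f1.py; python3 f1.py
python3 -m creep '[[0,0,0,-0.04,0,0,0],[0,0,0,-0.04,0,0,0],[0,0.0278,-0.0272,0,0,0,0],[0,0.0278,-0.0272,0,0,0,0],[0,0.0278,-0.0272,0,0,0,0],[0,0.0278,-0.0272,0,0,0,0],[0,0.0278,-0.0272,0,0,0,0],[0,0.0278,-0.0272,0,0,0,0],[0,0.0278,-0.0272,0,0,0,0],[0,0.0278,-0.0272,0,0,0,0],[0,0.0278,-0.0272,0,0,0,0],[0,0.0278,-0.0272,0,0,0,0],[0,0.0278,-0.0272,0,0,0,0],[0,0.0278,-0.0272,0,0,0,0],[0,0.0278,-0.0272,0,0,0,0],[0,0.0278,-0.0272,0,0,0,0],[0,0.0278,-0.0272,0,0,0,0],[0,0.0278,-0.0272,0,0,0,0],[0,0.0278,-0.0272,0,0,0,0],[0,0.0278,-0.0272,0,0,0,0]]'
python3 -m creep '[[0,0,0,0,0,0,-5],[0,0,0,0,0,0,-5],[0,0,0,0,0,0,-5],[0,0,0,0,0,0,-5],[0,0,0,0,0,0,-5],[0,0,0,0,0,0,-5],[0,0,0,0,0,0,-5],[0,0,0,0,0,0,-5],[0,0,0,0,0,0,0]]'
python3 - <<'E'
from station import get_image,models,calibration,ctrl
import cv2
for c in("wrist","scene"):
    im=get_image(c)
    if c=="scene": im=cv2.resize(im[150:350,200:420],None,fx=3,fy=3)
    cv2.imwrite(f"pics/{c}2.png",im[:,:,::-1])
E
```

```text
[ 0.5552 -0.1398 -0.1569  1.1949  0.1026]
[[-0.8, -1.4], [0.6, -0.7], [0.0, 0.5], [-1.3, 0.4], [-1.2, -2.4], [-0.4, -1.3], [-0.1, -1.8], [-5.2, -3.0], [-0.2, -0.2], [-0.3, -0.8], [-1.8, -1.7], [-1.1, -1.6], [-1.5, 0.7], [-1.8, -0.1], [-0.6, -0.0], [-0.5, -1.3], [-1.5, -2.2], [0.3, -1.2], [0.1, -1.7]]
pivot [ 0.4762 -0.1273  0.103 ]
end [0.56   0.0149 0.103 ]
tip [ 0.4947 -0.0959  0.214 ]
pin [ 0.6135 -0.1677  0.115 ]
closed end [ 0.63914454 -0.15305984  0.103     ] hinge [ 0.55518849 -0.13977897  0.124     ] tip [ 0.51210589 -0.1329638   0.21398579]
t: 2.9
tool_pos: [0.5175, 0.0392, 0.3115]
tool_rot: [3.097, 0.527, 0.001]
contact_force: [0.5, -1.2, 0.0]
opening: -0.0004
t: 3.8
tool_pos: [0.517, 0.0376, 0.3114]
tool_rot: [2.73, 1.554, 0.0]
contact_force: [-0.0, 0.3, 0.2]
opening: -0.0
```

View pics/wrist2.png

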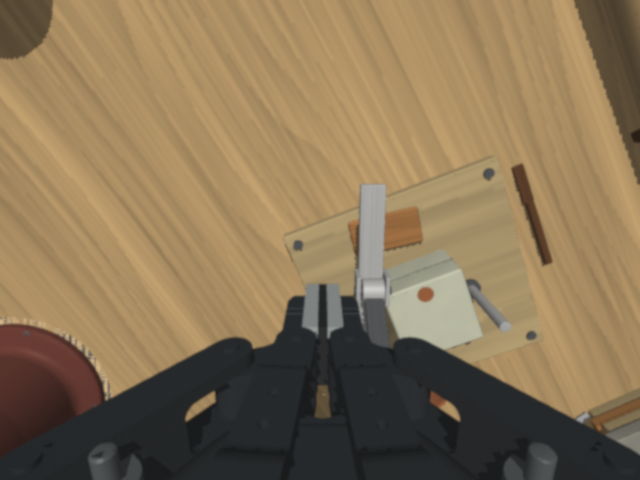

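The wrist view shows the strap parallel to the fingers, with its end corners at (361,184) and (385,185) px. The pin top is at (506,326), and board screws are at (298,245), (489,174) and (532,336). I'll check the fit against these.

Run:
```python
from fit import *
K["wrist"]=calibration("wrist"); p=np.load("p.npy")
for n,X,m in [("e+",S(p,.18,.108,.012),(361,184)),("e-",S(p,.18,.108,-.012),(385,185)),("pin",F(p,[.062,-.0185,.115]),(506,326)),
 ("c1",F(p,[.045,.045,.087]),(388,276)),("c2",F(p,[.045,-.045,.087]),(450,260)),("c3",F(p,[-.045,-.045,.087]),(481,332)),("bl",F(p,[.135,.13,.018]),(497,156)),("bd",F(p,[-.135,.13,.018]),(284,235))]:
    print(n,np.round(proj("wrist",X),1),m)
c=K["wrist"]; print(-c["R"].T@c["t"])
R=c["R"];Ki=np.linalg.inv(c["mtx"]);C=-R.T@c["t"]
for z,m in((.108,(361,184)),(.108,(385,185)),(.115,(506,326)),(.018,(497,156)),(.018,(284,235))):
    d=R.T@(Ki@np.array([*m,1])); print(m,np.round(C+d*(z-C[2])/d[2],4))
for n,X in dict(e=S(p,.18,.108,.012),e2=S(p,.18,.108,-.012),pin=F(p,[.062,-.0185,.115]),bl=F(p,[.135,.13,.018]),bd=F(p,[-.135,.13,.018])).items(): print(n,np.round(X,4))
```

```text
e+ [359.4 185.1] (361, 184)
e- [385.1 185. ] (385, 185)
pin [503.5 326.5] (506, 326)
c1 [461.  268.4] (388, 276)
c2 [482.7 337.8] (450, 260)
c3 [406.3 363.3] (481, 332)
bl [495.4 154.8] (497, 156)
bd [279.9 238. ] (284, 235)
[0.55597061 0.09912263 0.45355243]
(361, 184) [0.5591 0.034  0.108 ]
(385, 185) [0.5779 0.0217 0.108 ]
(506, 326) [ 0.6159 -0.1685  0.115 ]
(497, 156) [ 0.7099 -0.0346  0.018 ]
(284, 235) [0.4486 0.0104 0.018 ]
e [0.5573 0.0339 0.108 ]
e2 [0.5779 0.0217 0.108 ]
pin [ 0.6135 -0.1677  0.115 ]
bl [ 0.7088 -0.0325  0.018 ]
bd [0.4422 0.0097 0.018 ]
```

```bash
python3 -m creep '[[0,0,0,0.038,0,0,0],[0,0,0,0.038,0,0,0],[0,0,0,0.038,0,0,0],[0,0,0,0.038,0,0,0],[0,0,0,0.038,0,0,0],[0,0,0,0.036,0,0,0],[0,0,0,0,0,0,0],[0,0,0.008,0,0,0,0],[0,0,0.006,0,0,0,0],[0,0,0.004,0,0,0,0],[0,0,0.003,0,0,0,0],[0,0,0,0,0,0,0]]'
python3 -m creep '[[0,0.0015,0.0115,0,0,0,4],[0,0.0015,0.0115,0,0,0,4],[0,0.0015,0.0115,0,0,0,4],[0,0,0,0,0,0,0]]'
```

```text
t: 5.1
tool_pos: [0.5362, 0.0266, 0.0866]
tool_rot: [2.73, 1.553, 0.003]
contact_force: [-0.1, -0.4, -0.3]
opening: -0.0001
t: 5.5
tool_pos: [0.5669, 0.0105, 0.0858]
tool_rot: [2.877, 1.259, 0.001]
contact_force: [0.6, -0.2, 0.3]
opening: -0.0001
```

```bash
python3 -m creep '[[0,0.0015,0.0115,0,0,0,4],[0,0.0015,0.0115,0,0,0,4],[0,0.0015,0.0115,0,0,0,4],[0,0.0015,0.0115,0,0,0,4],[0,0.0015,0.0115,0,0,0,4],[0,0.0015,0.0115,0,0,0,4],[0,0,0,0,0,0,0]]'
python3 - <<'E'
from station import get_image,models,calibration,ctrl
import cv2,numpy as np
from fit import *
p=np.load("p.npy"); x=ctrl.get_obs()["tool_pos"][:2]; piv=S(p,0,.1)[:2]; d=x-piv
a=np.arctan2(d[1],d[0])-p[2]; r=np.hypot(*d); print("tool polar deg",np.degrees(a),r)
im=get_image("wrist"); cv2.imwrite("pics/w3.png",im[:,:,::-1])
E
```

```text
t: 6.2
tool_pos: [0.6148, -0.0387, 0.0855]
tool_rot: [3.076, 0.635, 0.0]
contact_force: [-0.1, 0.0, 0.1]
opening: 0.0002
tool polar deg 41.57608404370805 0.16451182018121155
```

View pics/w3.png

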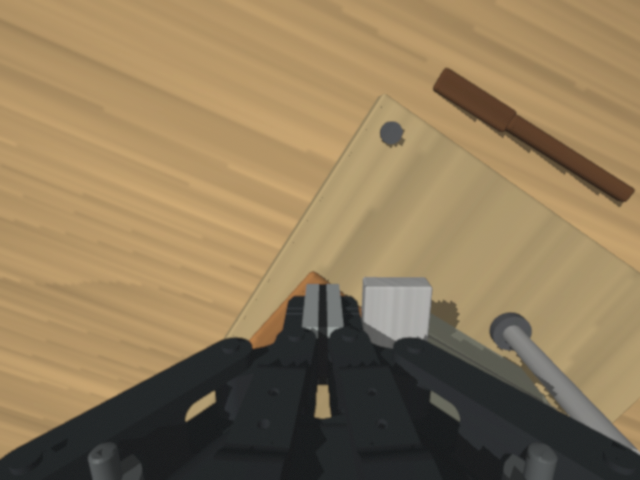

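The strap end, at (363–430,280) px, is moving square with the finger and its angle is now about 32°. I'll keep going.

```bash
python3 -m creep '[[0,0.0015,0.0115,0,0,0,4],[0,0.0015,0.0115,0,0,0,4],[0,0.0015,0.0115,0,0,0,4],[0,0.0015,0.0115,0,0,0,4],[0,0.0015,0.0115,0,0,0,4],[0,0.0015,0.0115,0,0,0,4],[0,0.0015,0.0115,0,0,0,4],[0,0,0,0,0,0,0]]'
python3 -m creep '[[0,0.0004,0.0029,0,0,0,1],[0,0.0004,0.0029,0,0,0,1],[0,0.0004,0.0029,0,0,0,1],[0,0,0,0,0,0,0],[0,0,0,0,0,0,0]]'
```

```text
t: 7.05
tool_pos: [0.64, -0.1146, 0.0853]
tool_rot: [3.139, -0.127, -0.0]
contact_force: [0.1, -0.0, 0.1]
opening: 0.0001
t: 7.55
tool_pos: [0.6408, -0.1231, 0.0854]
tool_rot: [3.134, -0.21, 0.0]
contact_force: [0.1, 0.1, 0.1]
opening: 0.0004
```

```bash
python3 -m creep '[[0,0.0003,0.0029,0,0,0,1],[0,0,0.001,0,0,0,0],[0,0,0,0,0,0,0]]'; python3 -m creep '[[0,0,0.0015,0,0,0,0],[0,0,0,0,0,0,0]]';python3 -m creep '[[0,0,0.0015,0,0,0,0],[0,0,0,0,0,0,0]]'
```

```text
t: 7.85
tool_pos: [0.6406, -0.1272, 0.0854]
tool_rot: [3.132, -0.239, 0.0]
contact_force: [0.3, 0.1, -0.6]
opening: -0.0001
t: 8.05
tool_pos: [0.6405, -0.1276, 0.0854]
tool_rot: [-3.131, 0.238, -0.001]
contact_force: [2.2, 3.7, 0.4]
opening: -0.0002
t: 8.25
tool_pos: [0.6405, -0.1277, 0.0854]
tool_rot: [-3.128, 0.238, -0.001]
contact_force: [1.8, 7.8, 0.1]
opening: 0.0002
```

Contact force went up to 7.8 N with no further motion, so the strap is against its stop. I'll back off, rise and look.

```bash
python3 -m creep '[[0,0,-0.01,0,0,0,0],[0,0,-0.02,0,0,0,0],[0,0,0,-0.035,0,0,0],[0,0,0,-0.035,0,0,0],[0,0,0,-0.035,0,0,0],[0,0,0,-0.035,0,0,0],[0,0,0,-0.035,0,0,0],[0,0,0,0,0,0,0],[0,0,0,0,0,0,0]]'
python3 - <<'E'
from station import get_image,ctrl
import cv2,numpy as np
from fit import *
p=np.load("p.npy"); p[3]=0
o=ctrl.get_obs();x=o["tool_pos"]; d=x[:2]-p[:2]; c,s=np.cos(p[2]),np.sin(p[2])
print("fix xy",c*d[0]+s*d[1],-s*d[0]+c*d[1],x[2]); 
from scipy.spatial.transform import Rotation as Ro
M=Ro.from_rotvec(o["tool_rot"]).as_matrix(); print("yaw",np.degrees(np.arctan2(M[1,0],M[0,0])),np.degrees(p[2]))
a=get_image("scene")[170:350,200:380]; w=get_image("wrist")
a=cv2.resize(a,(480,480),interpolation=cv2.INTER_CUBIC); 
for z in(S(p,.18,.108,.012),S(p,.18,.108,-.012),tip(p)):
    q=(proj("scene",z)-[200,170])*480/180; cv2.circle(a,tuple(int(v) for v in q),3,(255,0,0),1)
cv2.imwrite("pics/m4.png",np.hstack([a,cv2.resize(w[:,160:],(320,320))[:, :] if 0 else cv2.resize(w,(320,480))])[:,:,::-1])
E
```

```text
t: 9.15
tool_pos: [0.6449, -0.1007, 0.2616]
tool_rot: [3.131, -0.239, 0.003]
contact_force: [0.2, 0.2, -0.9]
opening: -0.0
fix xy 0.08251197202966606 0.0526585457812453 0.2615539906832786
yaw -8.71454459626392 -8.989045801786022
```

View pics/m4.png

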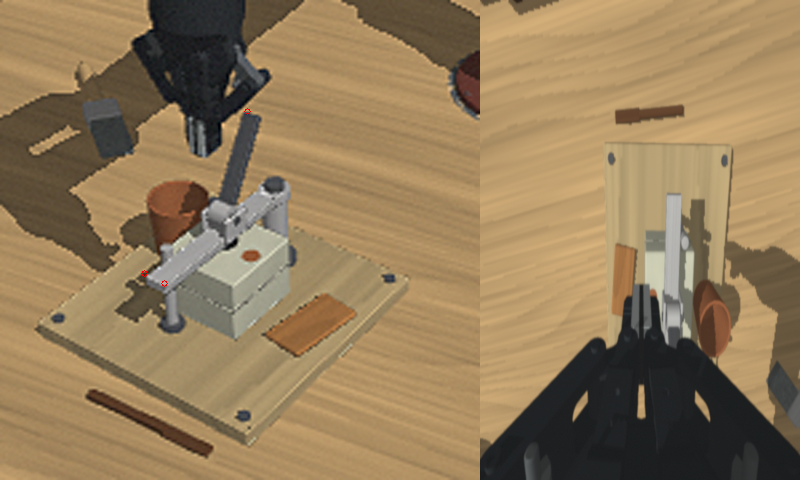

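The picture shows the strap over the mould at the pin, matching the predicted end points, with cup, rib and cover undisturbed. The lever is still up, its tip at (250,115) px. Next I'll move onto the centre line on the hinge side of the lever and push.

```bash
python3 -m creep '[[0,0,0.0264,0,0,0,0],[0,0,0.0263,0,0,0,0],[0,-0.0388,0,0,0,0,0],[0,-0.0388,0,0,0,0,0],[0,0,0,0.03,0,0,0],[0,0,0,0.03,0,0,0],[0,0,0,0,0,0,0]]'
python3 -m creep '[[0,-0.0097,0,0,0,0,0],[0,-0.0097,0,0,0,0,0],[0,-0.0097,0,0,0,0,0],[0,0,0,0,0,0,0]]'
python3 -m creep '[[0,-0.0074,0,0.0042,0,0,0],[0,-0.0073,0,0.0043,0,0,0],[0,0,0,0,0,0,0]]'
```

```text
t: 9.95
tool_pos: [0.5557, -0.1392, 0.193]
tool_rot: [-3.129, 0.238, 0.019]
contact_force: [0.1, -0.1, -1.0]
opening: 0.0001
t: 10.35
tool_pos: [0.5307, -0.1362, 0.2018]
tool_rot: [3.132, -0.239, 0.003]
contact_force: [-0.0, 0.5, 1.7]
opening: -0.0001
t: 10.65
tool_pos: [0.5159, -0.1339, 0.1916]
tool_rot: [3.132, -0.239, -0.0]
contact_force: [-0.2, -0.3, 0.8]
opening: 0.0
```

```bash
python3 -m creep '[[0,-0.0064,0,0.0056,0,0,0],[0,-0.0063,0,0.0056,0,0,0],[0,-0.0052,0,0.0068,0,0,0],[0,-0.0051,0,0.0068,0,0,0],[0,0,0,0,0,0,0]]'
python3 -m creep '[[0,-0.0037,0,0.0077,0,0,0],[0,-0.0036,0,0.0077,0,0,0],[0,-0.0021,0,0.0082,0,0,0],[0,-0.0021,0,0.0082,0,0,0],[0,0,0,0,0,0,0]]'
python3 -m creep '[[0,-0.0004,0,0.0043,0,0,0],[0,-0.0004,0,0.0042,0,0,0],[0,0,0,0,0,0,0],[0,0,0,0,0,0,0]]'
```

```text
t: 11.15
tool_pos: [0.4924, -0.1301, 0.165]
tool_rot: [-3.132, 0.239, 0.004]
contact_force: [-0.8, 0.1, 0.3]
opening: 0.0002
t: 11.65
tool_pos: [0.4819, -0.1286, 0.1339]
tool_rot: [-3.132, 0.238, 0.002]
contact_force: [0.2, 0.2, 0.3]
opening: 0.0002
t: 12.05
tool_pos: [0.4816, -0.1287, 0.1292]
tool_rot: [-3.133, 0.238, 0.002]
contact_force: [-6.5, 3.3, 16.9]
opening: -0.0003
```

```bash
python3 -m creep '[[0,0,0,0.001,0,0,0],[0,0,0,0,0,0,0]]'
python3 -m creep '[[0,0,0,-0.005,0,0,0],[0,0,0,-0.03,0,0,0],[0,0,0,-0.04,0,0,0],[0,0,0,-0.04,0,0,0],[0,0,0,-0.04,0,0,0],[0,0,-0.045,0,0,0,0],[0,0,-0.045,0,0,0,0],[0,0,-0.045,0,0,0,0],[0,0,-0.045,0,0,0,0],[0,0,-0.045,0,0,0,0],[0,0,0,0,0,0,0],[0,0,0,0,0,0,0]]'
python3 - <<'E'
from station import get_image,ctrl
import cv2,numpy as np
from fit import *
p=np.load("p.npy"); p[3]=0; p[4]=1.2
a=get_image("scene")[190:350,200:360]; b=get_image("top")[180:310,290:420]
def mk(c,im,o,f):
    im=cv2.resize(im,(400,400),interpolation=cv2.INTER_CUBIC)
    for z in(S(p,.18,.108,.012),S(p,.18,.108,-.012),tip(p),*[F(p,[x,y,.087]) for x in(-.045,.045) for y in (-.045,.045)]):
        q=(proj(c,z)-o)*f; cv2.circle(im,tuple(int(v) for v in q),3,(255,0,0),1)
    return im
cv2.imwrite("pics/m5.png",np.hstack([mk("scene",a,[200,190],2.5),mk("top",b,[290,180],400/130)])[:,:,::-1])
E
```

```text
t: 12.25
tool_pos: [0.4817, -0.1287, 0.1291]
tool_rot: [-3.133, 0.238, 0.003]
contact_force: [-9.7, 3.0, 20.4]
opening: -0.0001
t: 13.45
tool_pos: [0.5152, 0.0944, 0.2796]
tool_rot: [3.132, -0.235, -0.003]
contact_force: [-0.0, 0.0, -0.2]
opening: -0.0002
```

View pics/m5.png

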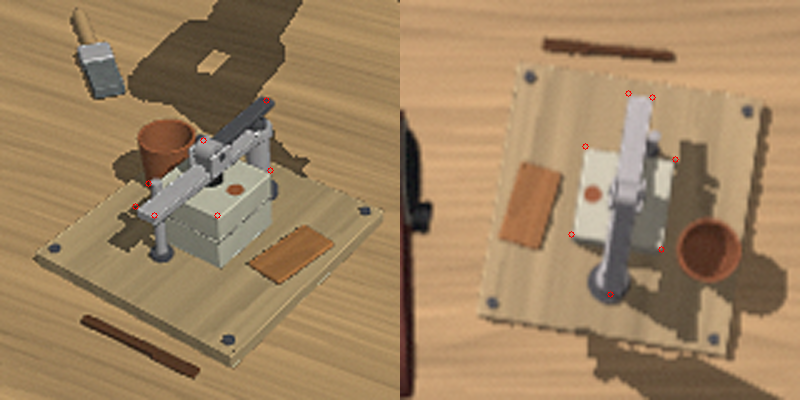

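The strap is at the pin and the lever is level, with its tip on the predicted point at (266,101) px. The cover, cup and rib are where they were, and the arm is clear.

```bash
python3 -c "
from station import finish_job; print(finish_job())"
```

```text
the job is handed in; nothing more can be done
None
```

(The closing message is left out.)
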